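Put an inked printing block away with a peel

TASK

The printing block on the marble stone is wet with ink: slide the flat steel peel under it, backing the block against the steel fence, lift it and carry it gently and level to the pulled-out tray of the green cabinet, where it should lie flat on the two wooden runners. Draw the peel out, lay it flat on its dark mat and push the tray fully home with the block inside. Never touch the block with the gripper or arm, do not drop or tip it, and leave everything else where it is.

Things in the scene. Friction and masses are not known exactly. Their poses are not given: they have to be found in the camera images.
- block: relief printing block 100 (its x) by 124 (y) by 10 mm, pale wood, red and black inked top, 0.08 to 0.17 kg. Origin: centre of its underside. Its long lower edges (x = -50, +50 mm) are bevelled: flat underside from x = -44 to +44 mm, then rising at 35 degrees to 4.2 mm at the edge, so a thin low blade wedges under once the fence backs the block.
- peel: flat steel blade 100 long (its x), 72 wide (y), 2 mm thick; a neck at the blade's rear rises to a level yellow handle 90 long, 18 wide (y), 24 mm tall, spanning x = -153 to -63 mm, z = 40 to 64 mm. Origin: centre of the blade's underside; x points to its front edge. 0.17 kg.
- peel_grip (a point): grip point in the middle of the peel handle's section, 45 mm behind the blade's rear edge, 52 mm above its underside; axes as the peel's
- peel_tip (a point): middle of the lower front edge of the peel's blade; axes as the peel's
- stone: fixed marble slab, 240 wide (its y), x = -240 to +90 mm, top at z = +20 mm. Origin: at table height on its midline. A fixed dark steel fence bar, 200 long (y), 12 thick, 14 mm high above the marble, lies square across it just beyond the block (+x side); its front face is somewhere from x = -25 to 0 mm, not reported: find it by sight or by pushing the block against it.
- mat: fixed dark blue-grey mat 260 (its x) by 120 (its y) by 3 mm on the table, the peel's place. Origin: centre of its underside.
- cabinet: fixed green steel cabinet, 200 deep (its x, away from the front), 190 wide (y), 108 mm high (a fixed 16 mm board lies on its rear half); slot open at the front for the tray, clear height under the roof 102 mm above the table. Origin: on the table under the middle of its front, x points into the cabinet.
- tray (a joint): how far the cabinet's tray is pulled out, m: 0 fully home, at most 0.15; moves along the cabinet's -x, about 2 N to move
- tray_bed (a point): centre of the tray floor's top face, 62 mm above the table; axes as the cabinet's. Floor 150 (x) by 160 mm (y). Two wooden runners along x, 12 wide, 14 high, at y = -50 and +50 mm (gap 88, x = -65 to +65 mm): the block spans them, the blade fits between. Side walls (inner y = -76, +76 mm) and back wall (inner x = +71 mm) 22 mm high; front open.
- tray_pull (a point): middle of the front face of the tray's brass pull, a solid bar 70 wide (y), 20 tall, standing 16 mm out from the tray's grey front plate, 47 mm above the table; push it along the cabinet's +x to shut the tray
- type_a: bystander: loose piece of dark wood type 30 by 45 by 23 mm, on the stone behind the fence; origin centre of underside
- type_b: bystander: loose piece of mid-brown wood type 30 by 45 by 23 mm, on the stone behind the fence; origin centre of underside
- ink_tin: bystander: tin 68 mm wide, 60 mm high, with a red band, standing beyond the mat; origin centre of underside
- brayer: bystander: ink roller 115 mm wide (y), 155 mm long with wooden handle to -x, 36 mm high; origin on the table under the roller's axis
- thinner: bystander: amber bottle 64 mm wide, 130 mm high; origin centre of underside
- ink_jar: bystander: glass jar with yellow label, 70 mm wide, 80 mm high; origin centre of underside
- stick: bystander: steel composing stick 200 (x) by 50 by 22 mm; origin centre of underside
Things that resemble listed ones, but are neither listed nor needed, are in the scene too. There is more than one size of the block; the job needs the largest.

How it is judged:
By the outcome, as a careful person would: the job done as asked, in the order asked, and still so for the second after the job is handed in, with the robot touching nothing.
It also fails if it takes over 72 s, if anything falls off the work surface, if the arm or the gripper's body presses on something with over 40 N, if the wrist force passes 120 N, or if a joint passes its speed limit or range.

ROBOT

A 6-joint arm with a two-finger parallel gripper is mounted at the origin on the work surface. World frame = base frame: x ahead of the robot, y to its left, z up, the work surface at z = 0. Lengths are in m, angles in rad, forces in N, time in s.
With the tool pointing down it reaches from about 0.375 to 0.975 m from the base axis. Payload 3.8 kg.
Tool frame: the origin (TCP) lies at the very end of the fingers, on their centre line; the grasp point (between the pads) lies 19 mm behind it; z points along the fingers, y is the line along which they close (so a half turn about z gives the same grasp; the last joint's range is limited). The gripper opens to 85 mm and grips with 20 to 120 N. Pads are 22 mm wide; open, the fingers measure 114 mm over their backs; the gripper's body (76 mm by 85 mm) begins 54 mm behind the grasp point. The pads swing forward as they close: fully open they stand 13 mm farther back than shut.
Start: joints at [-1.283, 0.264, 1.604, -0, 1.274, -0.037], TCP at [0.215, -0.64, 0.231] pointing down, gripper open.
Joint ranges: [-2.63, 2.63], [-0.94, 2.18], [0.31, 2.57], [-1.31, 4.45], [0, 2.66], [-2.55, 2.55]. Speed limits (rad/s): [2.57, 2.57, 3.14, 3.14, 3.14, 3.14].

INTERFACE

Orientations are given as a rotation vector (axis times angle).
In Python, from workcell import read_state, read_camera, calibration, finish_job gives the robot as it stands.
- The arm moves only by the tool step_arm, never from a script. Its argument "commands" is a list of rows, each an object of numbers: "fingers": the gripper's target within -1 to 1 (shut at 1, half-way at 0, fully open at -1); "dx", "dy", "dz": the shift along the tool's x, y, z in m; "roll": the turn about the tool's z in degrees. In form: [{"fingers": .., "dx": .., "dy": .., "dz": .., "roll": ..}, ...]. A call has 1 to 8 rows; each row is the pose to reach, as a shift and turn from the pose commanded when the call began, along the tool's axes at that moment; what a row does not reach only later rows make up. A row lasts 1/8 s, in which the tool goes at most 62.5 mm and 10.7 degrees, less where a joint would pass 70% of its speed; a pose out of reach is approached as far as the arm can. A call with a gripper value outside its range is refused whole. The fingers move at their own pace and stop on an object; "squeeze" is the grip in N (left out, the last holds). Time passes only in rows, so rows that repeat a pose let the fingers close. It gives the time, the measured TCP pose, the force, the opening and the grip force at its end, in the units of the state.
- read_state(): the state, without advancing time (a new reading comes with each control period).
- read_camera(name): name is "side" or "top"; returns (picture, depth): 480x640x3 uint8, blue, green, red; 480x640 float32, m along the optical axis (not along the pixel's ray), 0 where there is no reading.
- calibration(name): a dict with "intrinsics" (3x3 intrinsics, pixels), "world_to_cam" (4x4, takes a point from world to camera coordinates). Camera axes: x right, y up, looking along -z (the intrinsics and any distortion apply to the point x, -y, -z); pixel columns grow to the right and rows downward; lengths in m; the calibration is good to about 2 mm. A picture is of the moment at which its call begins. calibration takes no time and is no camera call.
- finish_job(): hands the job in; it is judged then, once.
The state is a dict: "time": time; "q": joint angles; "joint_vel": joint speeds; "joint_torque": joint torques, N m; "tool_pos": TCP position; "tcp_rot": TCP orientation; "wrist_force": force on the tool from outside, world axes, zero at the start; "torque": the same for the moment, N m; "width": opening from 0.0 (shut) to 1.0 (fully open); "grip_force": force on a finger pad.
Only numpy, scipy, OpenCV 4.12 (cv2) and the standard library are available. Lean on these libraries where they do the work, as an engineer would, in place of code of your own. Each camera call takes 0.05 s, during which the arm holds its last target. There are 200 camera calls.

## Working session

There is one attempt and no reset: what is moved stays moved. The work goes in short steps, Python scripts to look and compute and a tool call to move; the robot and the scene stay as the last step left them, time stands still between calls to the robot, and variables do not carry over. Pictures are saved under pics/ and viewed, at most 13 in all, crops included, and the job is handed in when it is done.

Besides the shell and the picture viewer there is one more tool, called by a JSON object that holds its "api" and its "payload". step_arm: Moves the arm, as the interface text tells. Its arguments: {"type":"object","properties":{"commands":{"type":"array","items":{"type":"object","properties":{"fingers":{"type":"number"},"dx":{"type":"number"},"dy":{"type":"number"},"dz":{"type":"number"},"roll":{"type":"number"}}}},"squeeze":{"type":"number"}},"required":["commands"]}

```bash
mkdir -p pics; cat > h.py <<'E'
import numpy as np, cv2, json
from workcell import read_state, read_camera, calibration, finish_job
def grab(n,tag):
    im,d=read_camera(n); cv2.imwrite(f'pics/{tag}.png',im); np.save(f'pics/{tag}.npy',d); return im,d
def pts(n,d):
    "world points of every pixel from depth"
    c=calibration(n);K=np.array(c['intrinsics']);T=np.linalg.inv(np.array(c['world_to_cam']))
    v,u=np.mgrid[:d.shape[0],:d.shape[1]]
    p=np.stack([(u-K[0,2])/K[0,0]*d,-(v-K[1,2])/K[1,1]*d,-d],-1)
    return p@T[:3,:3].T+T[:3,3]
def ray(n,u,v,z):
    "pixel ray onto plane z"
    c=calibration(n);K=np.array(c['intrinsics']);T=np.linalg.inv(np.array(c['world_to_cam']))
    r=T[:3,:3]@np.array([(u-K[0,2])/K[0,0],-(v-K[1,2])/K[1,1],-1]);o=T[:3,3]
    return o+r*(z-o[2])/r[2]
E
python3 - <<'E'
from h import *
for n in('top','side'):
    c=calibration(n);print({k:np.round(v,3).tolist() if not isinstance(v,str) else v for k,v in c.items()})
    grab(n,n+'0')
s=read_state();print({k:np.round(v,3) for k,v in s.items()})
E
```

```text
{'intrinsics': [[488.517, 0.0, 322.141], [0.0, 488.517, 231.787], [0.0, 0.0, 1.0]], 'world_to_cam': [[-0.003, -1.0, 0.013, 0.01], [0.985, -0.001, 0.173, -0.559], [-0.173, 0.013, 0.985, -1.227], [0.0, 0.0, 0.0, 1.0]]}
{'intrinsics': [[570.781, 0.0, 329.452], [0.0, 570.781, 237.215], [0.0, 0.0, 1.0]], 'world_to_cam': [[-0.993, -0.115, 0.019, 0.549], [0.095, -0.71, 0.698, -0.109], [-0.067, 0.695, 0.716, -1.394], [0.0, 0.0, 0.0, 1.0]]}
{'time': np.float64(0.1), 'q': array([-1.283,  0.265,  1.605, -0.   ,  1.274, -0.037]), 'joint_vel': array([ 0.   , -0.003, -0.002,  0.001, -0.001, -0.001]), 'joint_torque': array([-0.0000e+00, -5.1671e+01, -3.6859e+01, -0.0000e+00,  6.0000e-03,
       -0.0000e+00]), 'tool_pos': array([ 0.215, -0.639,  0.23 ]), 'tcp_rot': array([-3.098, -0.508,  0.   ]), 'wrist_force': array([ 0.311, -0.115, -1.27 ]), 'torque': array([ 0.004,  0.028, -0.003]), 'grip_force': np.float64(0.0), 'width': np.float64(1.002)}
```

View pics/top0.png

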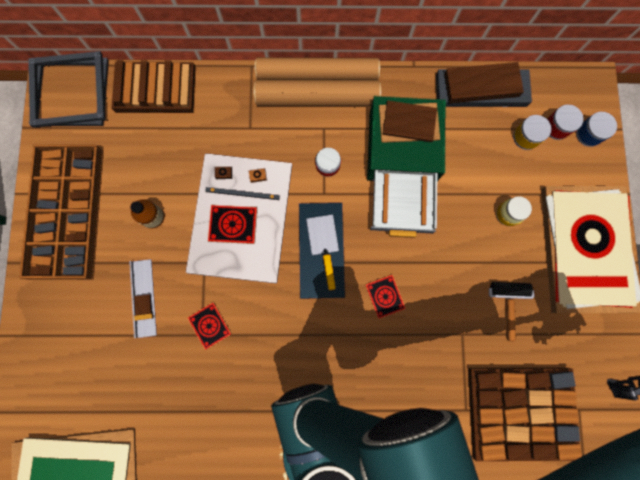

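View pics/side0.png

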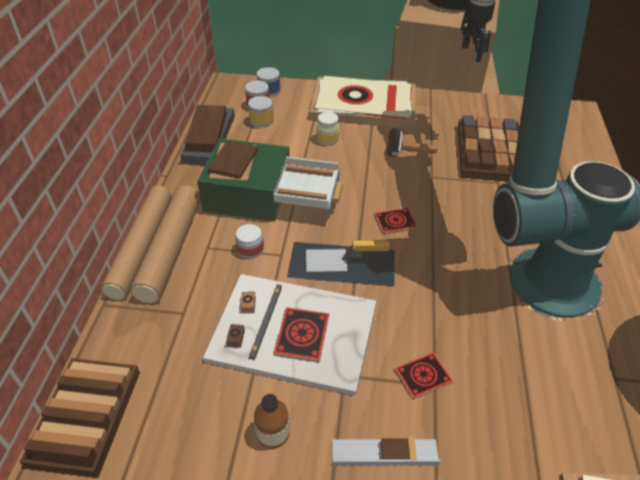

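Candidates for the block are the one on the marble at top (232,224), and small ones on the table at (209,325) and (385,295). I choose the largest, on the marble. The peel is at (323,235) with its yellow handle at (328,270). The tray is at (405,200) with its pull at (403,233).

```bash
cat > m.py <<'E'
from h import *
import sys
def rect(n,mask,z,box):
    m=np.zeros_like(mask,np.uint8);x0,y0,x1,y1=box;m[y0:y1,x0:x1]=mask[y0:y1,x0:x1]
    cs=cv2.findContours(m,cv2.RETR_EXTERNAL,cv2.CHAIN_APPROX_NONE)[0]
    c=max(cs,key=cv2.contourArea)[:,0].astype(float)
    w=np.array([ray(n,u,v,z)[:2] for u,v in c])
    (a,b),(s,t),ang=cv2.minAreaRect((w*1000).astype(np.float32))
    return np.round([a,b,s,t,ang],1)
if __name__=='__main__':
    im=cv2.imread('pics/top0.png');d=np.load('pics/top0.npy');H=cv2.cvtColor(im,cv2.COLOR_BGR2HSV);h,s,v=cv2.split(H)
    P=pts('top',d)
    for nm,u,vv in [('table',350,330),('marble',210,260),('mat',310,280),('blade',320,230),('block',232,224),('fence',243,193),('handle',328,268),('handle',326,258),('handle',331,282),('trayfloor',405,200),('runner',389,200),('runner',423,200),('pull',403,234),('roof',400,165),('roof',380,120)]:
        print(nm,np.round(P[vv,u]*1000))
    red=((s>120)&((h<8)|(h>172)))|(v<60)
    print('block',rect('top',red,.030,(200,201,264,250)))
    print('handle',rect('top',(s>150)&(h>18)&(h<35)&(v>110),.064,(315,243,345,295)))
    print('blade',rect('top',(s<70)&(v>130),.005,(303,206,342,256)))
    print('mat',rect('top',(h>90)&(h<125)&(s>40)&(v<110),.003,(295,195,348,300)))
    print('stone',rect('top',(s<60)&(v>130),.020,(180,148,298,290)))
    print('fence',rect('top',(v<110)&(P[...,2]>.0),.034,(203,184,283,202)))
    print('pull',rect('top',(s>120)&(h>15)&(h<35)&(v>100),.057,(385,226,420,240)))
    print('roof',rect('top',(h>50)&(h<90)&(s>80),.108,(365,90,450,182)))
    print('smallblocks',rect('top',red,.01,(185,300,235,350)),rect('top',red,.01,(360,270,407,318)))
    cv2.imwrite('pics/c1.png',np.hstack([cv2.resize(im[140:290,180:300],None,fx=3.3,fy=3.3,interpolation=2),cv2.resize(im[140:290,300:420],None,fx=3.3,fy=3.3,interpolation=2)]))
E
python3 m.py
```

```text
table [306. -64.  -3.]
marble [489. 304.  22.]
mat [437.  41.   1.]
blade [572.  14.   1.]
block [584. 248.  26.]
fence [667. 220.  33.]
handle [462.  -6.  67.]
handle [488.  -1.  69.]
handle [427. -13.  67.]
trayfloor [ 642. -209.   59.]
runner [ 642. -167.   59.]
runner [ 637. -252.   78.]
pull [ 551. -201.   60.]
roof [ 722. -190.  106.]
roof [ 843. -142.  107.]
block [583.7 247.2 122.7  97.9  87. ]
handle [454.7  -7.9  87.9  19.2   8.5]
blade [559.7   8.2 101.2  72.9   8.7]
mat [518.5  11.4 253.  113.6   1. ]
stone [605.7 229.5 239.9 329.6  83.4]
fence [665.7 212.3 174.9  12.6  83.7]
pull [ 554.  -200.1   70.4   15.8   89.9]
roof [ 794.  -211.5  197.6  230.2   86.7]
smallblocks [318.7 303.6  96.7  79.2  32.2] [ 393.1 -156.7   97.    77.9   19.9]
```

View pics/c1.png

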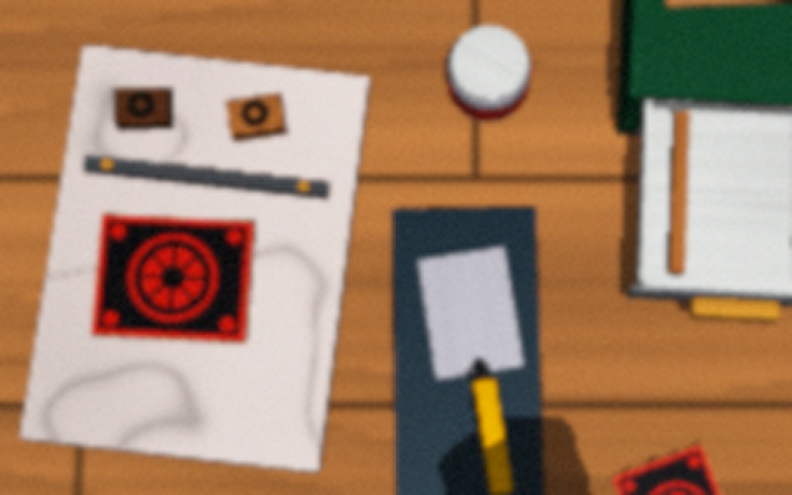

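The crop confirms the large block on the marble below the dark fence bar, and the peel on the mat. Next I measure the tray runners and work out the first move.

```bash
cat >> h.py <<'E'
from scipy.spatial.transform import Rotation as R
def heading():
    s=read_state();M=R.from_rotvec(s['tcp_rot']).as_matrix();return s,M
def go(x,y,z,yaw):
    "shift from present pose to TCP target, tool x heading yaw (deg)"
    s,M=heading();d=M.T@(np.array([x,y,z])-s['tool_pos']);a=np.degrees(np.arctan2(M[1,0],M[0,0]))
    print('t',round(float(s['time']),2),'dx,dy,dz mm',np.round(d*1000,1),'roll',round(float(a-yaw),2),'F',np.round(s['wrist_force'],1),'w',round(float(s['width']),3),'tcp',np.round(s['tool_pos']*1000,1),'tilt',np.round(M[2,:2],4),'yaw',round(float(a),2))
E
cat > m2.py <<'E'
from m import *
im=cv2.imread('pics/top0.png');h,s,v=cv2.split(cv2.cvtColor(im,cv2.COLOR_BGR2HSV))
o=(s>100)&(h>5)&(h<25)
print('runL',rect('top',o,.076,(382,173,397,228)),'runR',rect('top',o,.076,(416,173,431,228)))
g=(h>50)&(h<90)&(s>80)
print('cab front edge',ray('top',371,180,.108),[ (u,int(np.where(g[140:200,u])[0].max()+140)) for u in (380,400,420,440)])
for a in (0,3,-3):pass
for u in (380,400,420,440):
    print(np.round(ray('top',u,np.where(g[140:200,u])[0].max()+140.5,.108)*1000))
go(.466,-.006,.10,8.6)
E
python3 m2.py
```

```text
runL [ 643.4 -154.8   11.   128.3   86.8] runR [ 638.  -254.    11.3  128.3   86.2]
cab front edge [ 0.68184369 -0.11509002  0.108     ] [(380, 169), (400, 170), (420, 171), (440, 175)]
[ 710. -139.  108.]
[ 707. -190.  108.]
[ 704. -241.  108.]
[ 694. -291.  108.]
t 0.1 dx,dy,dz mm [ 439.7 -519.7  131.2] roll 10.01 F [ 0.3 -0.1 -1.3] w 1.002 tcp [ 215.2 -639.1  230.1] tilt [ 0.0001 -0.0021] yaw 18.61
```

{"api": "step_arm", "payload": {"commands": [{"fingers":-1,"dx":0.03,"dy":-0.035,"dz":0},{"fingers":-1,"dx":0.07,"dy":-0.083,"dz":0,"roll":2},{"fingers":-1,"dx":0.11,"dy":-0.13,"dz":0,"roll":4},{"fingers":-1,"dx":0.15,"dy":-0.178,"dz":0,"roll":6},{"fingers":-1,"dx":0.19,"dy":-0.225,"dz":0,"roll":8},{"fingers":-1,"dx":0.23,"dy":-0.272,"dz":0,"roll":10},{"fingers":-1,"dx":0.27,"dy":-0.32,"dz":0,"roll":10},{"fingers":-1,"dx":0.31,"dy":-0.367,"dz":0,"roll":10}]}}

```text
invalid input
```

```bash
python3 -c "
from h import *
go(.466,-.006,.12,8.6)"
```

```text
t 0.1 dx,dy,dz mm [ 439.7 -519.7  111.2] roll 10.01 F [ 0.3 -0.1 -1.3] w 1.002 tcp [ 215.2 -639.1  230.1] tilt [ 0.0001 -0.0021] yaw 18.61
```

{"api": "step_arm", "payload": {"commands": [{"fingers":-1,"dx":0.03,"dy":-0.035,"dz":0,"roll":0},{"fingers":-1,"dx":0.07,"dy":-0.083,"dz":0,"roll":2},{"fingers":-1,"dx":0.11,"dy":-0.13,"dz":0,"roll":4},{"fingers":-1,"dx":0.15,"dy":-0.178,"dz":0,"roll":6},{"fingers":-1,"dx":0.19,"dy":-0.225,"dz":0,"roll":8},{"fingers":-1,"dx":0.23,"dy":-0.272,"dz":0,"roll":10},{"fingers":-1,"dx":0.27,"dy":-0.32,"dz":0,"roll":10},{"fingers":-1,"dx":0.31,"dy":-0.367,"dz":0,"roll":10}], "squeeze": 100}}

```text
time: 1.1
tool_pos: [0.3922, -0.191, 0.2311]
tcp_rot: [3.133, 0.235, 0.0]
wrist_force: [1.0, -0.6, 0.6]
width: 0.999
grip_force: 0.0
```

```bash
python3 -c "
from h import *
go(.466,-.006,.12,8.6)"
```

```text
t 1.1 dx,dy,dz mm [ 100.6 -171.9  111.1] roll -0.02 F [ 1.  -0.6  0.6] w 0.999 tcp [ 392.2 -191.   231.1] tilt [0.0002 0.    ] yaw 8.58
```

{"api": "step_arm", "payload": {"commands": [{"fingers":-1,"dx":0.026,"dy":-0.045,"dz":0.02,"roll":0},{"fingers":-1,"dx":0.052,"dy":-0.09,"dz":0.04,"roll":0},{"fingers":-1,"dx":0.078,"dy":-0.135,"dz":0.065,"roll":0},{"fingers":-1,"dx":0.095,"dy":-0.162,"dz":0.09,"roll":0},{"fingers":-1,"dx":0.101,"dy":-0.172,"dz":0.11,"roll":0},{"fingers":-1,"dx":0.101,"dy":-0.172,"dz":0.11,"roll":0}]}}

```text
time: 1.85
tool_pos: [0.4643, -0.0068, 0.1192]
tcp_rot: [-3.132, -0.239, 0.008]
wrist_force: [-0.0, 0.1, -0.5]
width: 0.999
grip_force: 0.0
```

```bash
python3 - <<'E'
from m import *
im,d=grab('side','s1')
h,s,v=cv2.split(cv2.cvtColor(im,cv2.COLOR_BGR2HSV))
cv2.imwrite('pics/s1c.png',cv2.resize(im[180:300,250:430],None,fx=4,fy=4,interpolation=2))
go(.466,-.006,.036,8.6)
im,d=grab('top','t1');h,s,v=cv2.split(cv2.cvtColor(im,cv2.COLOR_BGR2HSV))
print('blade',rect('top',(s<70)&(v>130),.005,(303,206,342,256)))
E
```

```text
t 1.9 dx,dy,dz mm [ 1.3 -1.4 84.4] roll 0.08 F [0.2 0.1 0.8] w 0.998 tcp [465.2  -7.6 120.4] tilt [-0.0027 -0.0004] yaw 8.68Traceback (most recent call last):
  File "<stdin>", line 7, in <module>
  File "m.py", line 6, in rect
    c=max(cs,key=cv2.contourArea)[:,0].astype(float)
      ~~~^^^^^^^^^^^^^^^^^^^^^^^^
ValueError: max() iterable argument is empty
```

View pics/s1c.png

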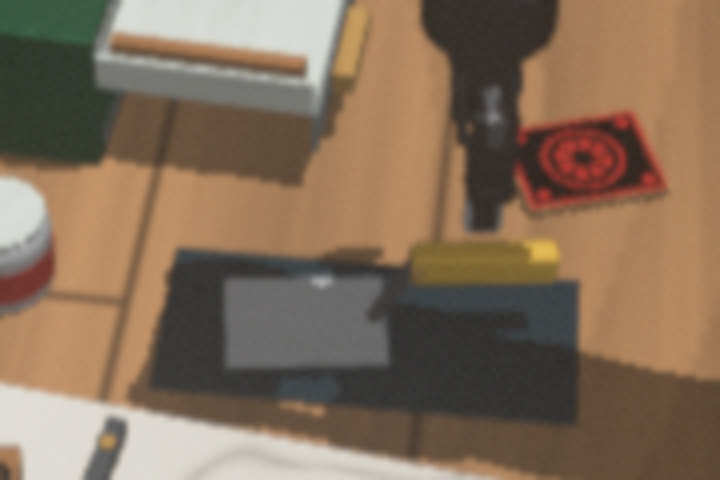

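The fingers stand over the handle at crop (485,225). Descend and grip.

{"api": "step_arm", "payload": {"commands": [{"fingers":-1,"dx":0.001,"dy":-0.001,"dz":0.03,"roll":0},{"fingers":-1,"dx":0.001,"dy":-0.001,"dz":0.06,"roll":0},{"fingers":-1,"dx":0.001,"dy":-0.001,"dz":0.083,"roll":0},{"fingers":1,"dx":0.001,"dy":-0.001,"dz":0.083,"roll":0},{"fingers":1,"dx":0.001,"dy":-0.001,"dz":0.083,"roll":0},{"fingers":1,"dx":0.001,"dy":-0.001,"dz":0.083,"roll":0},{"fingers":1,"dx":0.001,"dy":-0.001,"dz":0.083,"roll":0},{"fingers":1,"dx":0.001,"dy":-0.001,"dz":0.083,"roll":0}], "squeeze": 110}}

```text
time: 2.95
tool_pos: [0.4682, -0.0069, 0.0398]
tcp_rot: [3.132, 0.236, 0.003]
wrist_force: [-1.3, -1.3, 6.0]
width: 0.19
grip_force: 107.2
```

{"api": "step_arm", "payload": {"commands": [{"fingers":1,"dx":0,"dy":0,"dz":0,"roll":0},{"fingers":1,"dx":0,"dy":0,"dz":-0.015,"roll":0},{"fingers":1,"dx":0,"dy":0,"dz":-0.04,"roll":0},{"fingers":1,"dx":0,"dy":0,"dz":-0.07,"roll":0},{"fingers":1,"dx":0,"dy":0,"dz":-0.1,"roll":0},{"fingers":1,"dx":0,"dy":0,"dz":-0.1,"roll":0}]}}

```text
time: 3.7
tool_pos: [0.4694, -0.0067, 0.1416]
tcp_rot: [3.132, 0.236, 0.01]
wrist_force: [-0.2, -0.2, -1.2]
width: 0.19
grip_force: 107.4
```

```bash
python3 - <<'E'
from m import *
im,d=grab('side','s2')
cv2.imwrite('pics/s2c.png',cv2.resize(im[130:280,230:430],None,fx=4,fy=4,interpolation=2))
P=pts('side',d)*1000
h,s,v=cv2.split(cv2.cvtColor(im,cv2.COLOR_BGR2HSV))
m=(P[...,2]>70)&(P[...,2]<140)&(P[...,0]>480)&(P[...,0]<660)&(abs(P[...,1])<90)
q=P[m];print(len(q),q.min(0),q.max(0))
A=np.c_[q[:,:2],np.ones(len(q))];
b=(q[:,0]>530);print(np.linalg.lstsq(A[b],q[b,2],rcond=None)[0],q[b].mean(0))
vv,uu=np.where(m&(P[...,0]>520));print(uu.min(),uu.max(),vv.min(),vv.max())
go(.40,.25,.1,-6.5)
E
```

```text
960 [504.24815218 -35.75930426 102.00533777] [615.76840756  52.4479908  139.52608514]
[6.60314844e-03 1.36282018e-02 1.03346745e+02] [570.95839604   9.1109519  107.24103428]
305 345 221 242
t 3.75 dx,dy,dz mm [ -28.8 -263.9   39.4] roll 15.12 F [-0.6 -0.1 -2.2] w 0.188 tcp [467.9  -6.6 139.7] tilt [0.0031 0.0006] yaw 8.62
```

View pics/s2c.png

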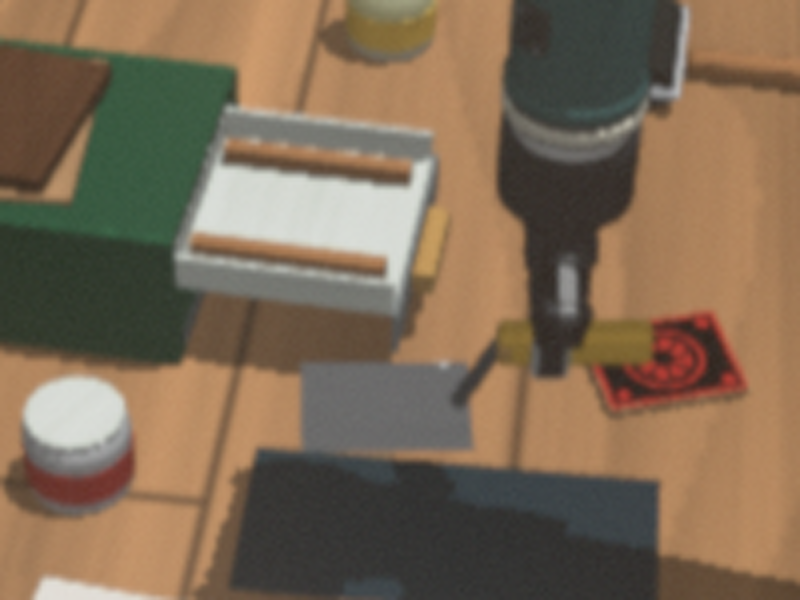

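The peel is held and level, with the blade at crop (385,405) and clear of the mat. Carry it to behind the block.

```bash
python3 -c "
from h import *
go(.381,.270,.12,-6.5)"
```

```text
t 3.75 dx,dy,dz mm [ -44.6 -286.5   19.4] roll 15.12 F [-0.6 -0.1 -2.2] w 0.188 tcp [467.9  -6.6 139.7] tilt [0.0031 0.0006] yaw 8.62
```

{"api": "step_arm", "payload": {"commands": [{"fingers":1,"dx":-0.004,"dy":-0.025,"dz":0,"roll":1},{"fingers":1,"dx":-0.011,"dy":-0.07,"dz":0,"roll":3},{"fingers":1,"dx":-0.019,"dy":-0.12,"dz":0,"roll":6},{"fingers":1,"dx":-0.026,"dy":-0.17,"dz":0,"roll":9},{"fingers":1,"dx":-0.034,"dy":-0.22,"dz":0,"roll":12},{"fingers":1,"dx":-0.041,"dy":-0.265,"dz":0.01,"roll":15},{"fingers":1,"dx":-0.045,"dy":-0.286,"dz":0.02,"roll":15},{"fingers":1,"dx":-0.045,"dy":-0.286,"dz":0.02,"roll":15}]}}

```text
time: 4.75
tool_pos: [0.3772, 0.2694, 0.1157]
tcp_rot: [3.134, -0.17, -0.007]
wrist_force: [-0.9, -0.9, -1.7]
width: 0.194
grip_force: 107.8
```

```bash
python3 - <<'E'
from m import *
go(.381,.270,.062,-6.5)
im,d=grab('top','t3')
h,s,v=cv2.split(cv2.cvtColor(im,cv2.COLOR_BGR2HSV))
red=((s>120)&((h<8)|(h>172)))|(v<60)
print('block',rect('top',red,.030,(200,201,264,250)))
cv2.imwrite('pics/t3c.png',cv2.resize(im[140:320,170:310],None,fx=3.3,fy=3.3,interpolation=2))
E
```

```text
t 4.75 dx,dy,dz mm [ 3.9 -1.2 53.7] roll 0.28 F [-0.9 -0.9 -1.7] w 0.194 tcp [377.2 269.4 115.7] tilt [-0.0042  0.0031] yaw -6.22
block [583.  247.2 122.4  99.2  87. ]
```

View pics/t3c.png

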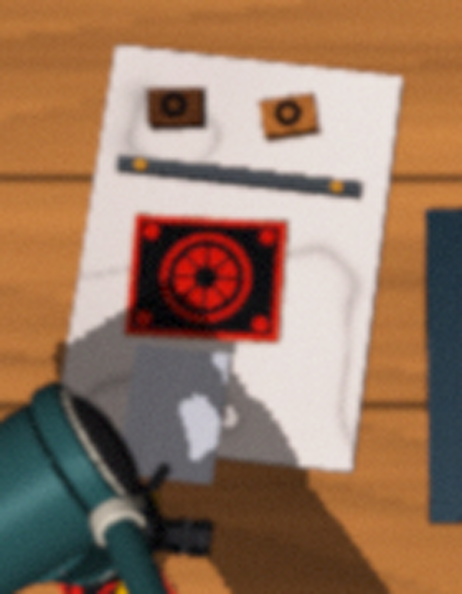

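The blade is at crop x 135–235 with its tip at crop y≈345, just behind the block. Check the tip numerically.

```bash
python3 -c "
from h import *
f=lambda a,b,z:np.round(ray('top',170+a/3.3,140+b/3.3,z)*1000,1)
print('tip L,R',f(135,343,.082),f(235,345,.082),'rear',f(213,485,.082),f(130,475,.082))
print('block back corners',f(127,334,.03),f(278,341,.03))
print('fence front L,R',f(117,171,.034),f(361,197,.034), 'stone corner front',f(115,45,.02),f(402,75,.02))
"
```

```text
tip L,R [522.2 289.9  82. ] [520.5 213.6  82. ] rear [413.9 227.4  82. ] [421.6 290.1  82. ]
block back corners [537.3 307.8  30. ] [531.5 187.4  30. ]
fence front L,R [670.3 320.   34. ] [648.6 122.3  34. ] stone corner front [781.7 329.   20. ] [756.   90.6  20. ]
```

{"api": "step_arm", "payload": {"commands": [{"fingers":1,"dx":0,"dy":0,"dz":0.015,"roll":0},{"fingers":1,"dx":0,"dy":0,"dz":0.035,"roll":0},{"fingers":1,"dx":0,"dy":0,"dz":0.05,"roll":0},{"fingers":1,"dx":0,"dy":0,"dz":0.056,"roll":0},{"fingers":1,"dx":0,"dy":0,"dz":0.058,"roll":0},{"fingers":1,"dx":0,"dy":0,"dz":0.058,"roll":0}]}}

```text
time: 5.55
tool_pos: [0.3801, 0.2696, 0.0606]
tcp_rot: [-3.136, 0.175, -0.001]
wrist_force: [0.1, 0.6, -0.6]
width: 0.191
grip_force: 107.9
```

{"api": "step_arm", "payload": {"commands": [{"fingers":1,"dx":0,"dy":0,"dz":0.001,"roll":0},{"fingers":1,"dx":0,"dy":0,"dz":0.002,"roll":0},{"fingers":1,"dx":0,"dy":0,"dz":0.002,"roll":0}]}}

```text
time: 5.92
tool_pos: [0.3797, 0.2695, 0.0584]
tcp_rot: [-3.137, 0.175, -0.0]
wrist_force: [0.3, 0.1, -1.2]
width: 0.186
grip_force: 107.9
```

{"api": "step_arm", "payload": {"commands": [{"fingers":1,"dx":0,"dy":0,"dz":0.001,"roll":0},{"fingers":1,"dx":0,"dy":0,"dz":0.001,"roll":0}]}}

```text
time: 6.18
tool_pos: [0.3798, 0.2695, 0.0574]
tcp_rot: [-3.137, 0.175, -0.0]
wrist_force: [0.0, 0.6, -1.2]
width: 0.19
grip_force: 107.9
```

{"api": "step_arm", "payload": {"commands": [{"fingers":1,"dx":0,"dy":0,"dz":0.001,"roll":0},{"fingers":1,"dx":0,"dy":0,"dz":0.001,"roll":0}]}}

```text
time: 6.42
tool_pos: [0.3798, 0.2696, 0.0569]
tcp_rot: [-3.137, 0.175, -0.0]
wrist_force: [-2.0, 0.3, 4.3]
width: 0.19
grip_force: 109.0
```

{"api": "step_arm", "payload": {"commands": [{"fingers":1,"dx":0,"dy":0,"dz":0.001,"roll":0},{"fingers":1,"dx":0,"dy":0,"dz":0.001,"roll":0}]}}

```text
time: 6.68
tool_pos: [0.3796, 0.2696, 0.0566]
tcp_rot: [-3.137, 0.175, 0.001]
wrist_force: [-7.3, -2.0, 11.8]
width: 0.188
grip_force: 110.0
```

Contact at TCP z≈56.7. Slide forward.

{"api": "step_arm", "payload": {"commands": [{"fingers":1,"dx":0.004,"dy":0,"dz":0,"roll":0},{"fingers":1,"dx":0.01,"dy":0,"dz":0,"roll":0},{"fingers":1,"dx":0.016,"dy":0,"dz":0,"roll":0},{"fingers":1,"dx":0.022,"dy":0,"dz":0,"roll":0},{"fingers":1,"dx":0.028,"dy":0,"dz":0,"roll":0},{"fingers":1,"dx":0.032,"dy":0,"dz":0,"roll":0}]}}

```text
time: 7.42
tool_pos: [0.4101, 0.2667, 0.0569]
tcp_rot: [-3.136, 0.176, 0.005]
wrist_force: [-11.9, 1.0, 16.5]
width: 0.191
grip_force: 110.3
```

```bash
cat > b.py <<'E'
from m import *
import sys
tag=sys.argv[1]
go(.5,.25,.1,-6.5)
im,d=grab('top',tag)
h,s,v=cv2.split(cv2.cvtColor(im,cv2.COLOR_BGR2HSV))
red=((s>120)&((h<8)|(h>172)))
r=rect('top',red,.030,(190,185,270,250));print('block',r)
u=np.array([.9936,-.1132]);w=np.array([.1132,.9936]);dd=r[:2]-[680.2,221.];print('local',dd@u,dd@w)
cv2.imwrite(f'pics/{tag}c.png',cv2.resize(im[140:320,170:310],None,fx=3.3,fy=3.3,interpolation=2))
E
python3 b.py t4
```

```text
t 7.42 dx,dy,dz mm [ 91.    6.5 -43.4] roll 0.07 F [-11.9   1.   16.5] w 0.191 tcp [410.1 266.7  56.9] tilt [-0.0035 -0.0007] yaw -6.43
block [597.8 242.8 122.6  98.9  83. ]
local -84.34040000000009 12.332800000000002
```

{"api": "step_arm", "payload": {"commands": [{"fingers":1,"dx":0.006,"dy":0,"dz":0,"roll":0},{"fingers":1,"dx":0.012,"dy":0,"dz":0,"roll":0},{"fingers":1,"dx":0.018,"dy":0,"dz":0,"roll":0},{"fingers":1,"dx":0.024,"dy":0,"dz":0,"roll":0},{"fingers":1,"dx":0.03,"dy":0,"dz":0,"roll":0}]}}

```text
time: 8.1
tool_pos: [0.4396, 0.2633, 0.0569]
tcp_rot: [-3.136, 0.176, 0.006]
wrist_force: [-12.2, 1.1, 17.4]
width: 0.189
grip_force: 110.5
```

```bash
python3 b.py t5
```

```text
t 8.1 dx,dy,dz mm [ 61.3   6.5 -43.4] roll 0.08 F [-12.2   1.1  17.4] w 0.189 tcp [439.6 263.3  56.9] tilt [-0.0038 -0.0004] yaw -6.42
block [615.  241.2 123.1 100.9  82.7]
local -67.06936000000006 12.690079999999984
```

{"api": "step_arm", "payload": {"commands": [{"fingers":1,"dx":0.006,"dy":0,"dz":0,"roll":0},{"fingers":1,"dx":0.012,"dy":0,"dz":0,"roll":0},{"fingers":1,"dx":0.018,"dy":0,"dz":0,"roll":0},{"fingers":1,"dx":0.024,"dy":0,"dz":0,"roll":0},{"fingers":1,"dx":0.03,"dy":0,"dz":0,"roll":0},{"fingers":1,"dx":0.036,"dy":0,"dz":0,"roll":0}]}}

```text
time: 8.9
tool_pos: [0.4747, 0.2594, 0.0569]
tcp_rot: [-3.136, 0.176, 0.008]
wrist_force: [-14.4, 1.6, 17.2]
width: 0.19
grip_force: 110.7
```

```bash
python3 b.py t6
```

```text
t 8.9 dx,dy,dz mm [ 25.9   6.5 -43.2] roll 0.08 F [-14.4   1.6  17.2] w 0.19 tcp [474.7 259.4  56.9] tilt [-0.0051 -0.0002] yaw -6.42
block [614.8 241.3 123.1 100.6  83.3]
local -67.2794000000001 12.766800000000002
```

View pics/t6c.png

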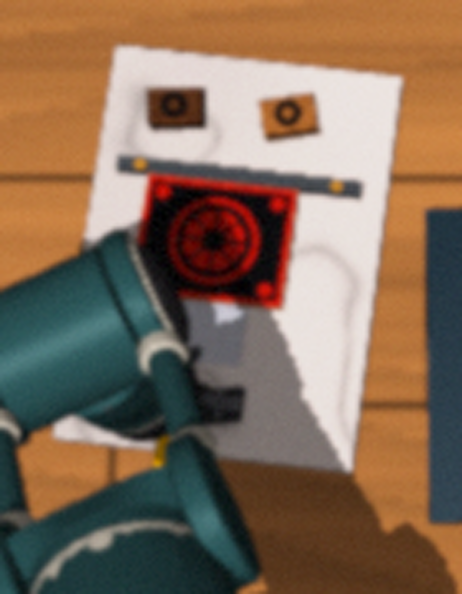

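The block is square against the fence at crop (220,185), and the blade is entering under it and centred. Continue 41 mm.

{"api": "step_arm", "payload": {"commands": [{"fingers":1,"dx":0.006,"dy":0,"dz":0,"roll":0},{"fingers":1,"dx":0.013,"dy":0,"dz":0,"roll":0},{"fingers":1,"dx":0.02,"dy":0,"dz":0,"roll":0},{"fingers":1,"dx":0.027,"dy":0,"dz":0,"roll":0},{"fingers":1,"dx":0.034,"dy":0,"dz":0,"roll":0},{"fingers":1,"dx":0.039,"dy":0,"dz":0,"roll":0},{"fingers":1,"dx":0.041,"dy":0,"dz":0,"roll":0}]}}

```text
time: 9.82
tool_pos: [0.511, 0.2552, 0.0569]
tcp_rot: [3.136, -0.177, -0.022]
wrist_force: [-31.6, 3.5, 29.5]
width: 0.186
grip_force: 112.4
```

```bash
python3 b.py t7; python3 -c "
from h import *
im,d=grab('side','s7');cv2.imwrite('pics/s7c.png',cv2.resize(im[230:400,190:400],None,fx=3.5,fy=3.5,interpolation=2))"
```

```text
t 9.82 dx,dy,dz mm [-11.    6.5 -43. ] roll 0.03 F [-31.6   3.5  29.5] w 0.186 tcp [511.  255.2  56.9] tilt [-0.0143  0.001 ] yaw -6.47
block [614.2 239.1 118.8 101.7  83.3]
local -67.62652 10.512959999999996
```

View pics/s7c.png

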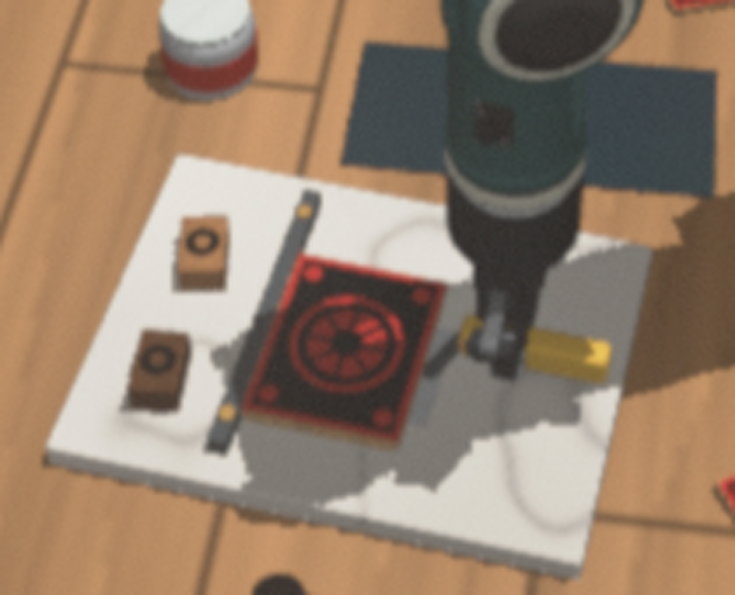

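Force rose to about 31 N, so the block is fully loaded and pinned between blade and fence. I relieve that force, then lift gently.

{"api": "step_arm", "payload": {"commands": [{"fingers":1,"dx":-0.004,"dy":0,"dz":0,"roll":0},{"fingers":1,"dx":-0.007,"dy":0,"dz":-0.001,"roll":0},{"fingers":1,"dx":-0.008,"dy":0,"dz":-0.002,"roll":0},{"fingers":1,"dx":-0.008,"dy":0,"dz":-0.004,"roll":0},{"fingers":1,"dx":-0.008,"dy":0,"dz":-0.007,"roll":0},{"fingers":1,"dx":-0.008,"dy":0,"dz":-0.01,"roll":0},{"fingers":1,"dx":-0.008,"dy":0,"dz":-0.01,"roll":0}], "squeeze": 120}}

```text
time: 10.8
tool_pos: [0.5101, 0.2548, 0.0654]
tcp_rot: [-3.137, 0.175, -0.0]
wrist_force: [-0.0, -0.6, -3.4]
width: 0.186
grip_force: 117.2
```

```bash
cat > tl.py <<'E'
from m import *
import sys
"block top plane from both depth views"
tag,x0,x1,y0,y1,z0,z1=sys.argv[1],*map(float,sys.argv[2:8])
for n in('side','top'):
    im,d=grab(n,tag+n);P=pts(n,d)*1000
    h,s,v=cv2.split(cv2.cvtColor(im,cv2.COLOR_BGR2HSV))
    red=(s>110)&((h<9)|(h>170))
    m=red&(P[...,0]>x0)&(P[...,0]<x1)&(P[...,1]>y0)&(P[...,1]<y1)&(P[...,2]>z0)&(P[...,2]<z1)
    q=P[m];A=np.c_[q[:,:2]-q[:,:2].mean(0),np.ones(len(q))]
    print(n,len(q),'slope,z',np.round(np.linalg.lstsq(A,q[:,2],rcond=None)[0],4))
    w=np.array([ray(n,a,b,np.median(q[:,2])/1000)[:2]*1000 for b,a in np.argwhere(m)],np.float32)
    print(' rect',np.round(np.ravel(sum(map(list,cv2.minAreaRect(w)[:2]),[])+[cv2.minAreaRect(w)[2]]),1))
go(.5,.25,.17,-6.5)
E
python3 tl.py a8 530 700 150 330 20 80
```

```text
side 937 slope,z [-1.30000e-02  5.00000e-03  4.08723e+01]
 rect [614.4 239.9 121.6  97.8  83.7]
top 1019 slope,z [-1.12000e-02 -5.00000e-04  3.89604e+01]
 rect [613.3 241.6 126.1 102.1  83.5]
t 10.9 dx,dy,dz mm [  -9.3    5.8 -104.7] roll 0.1 F [-0.1  0.4 -2.7] w 0.19 tcp [509.9 254.8  65.3] tilt [-0.0001  0.    ] yaw -6.4
```

Lifted level (slope ~0.01), with the block's weight showing in the force. Raise further.

{"api": "step_arm", "payload": {"commands": [{"fingers":1,"dx":0,"dy":0,"dz":-0.005,"roll":0},{"fingers":1,"dx":0,"dy":0,"dz":-0.015,"roll":0},{"fingers":1,"dx":0,"dy":0,"dz":-0.03,"roll":0},{"fingers":1,"dx":0,"dy":0,"dz":-0.047,"roll":0},{"fingers":1,"dx":0,"dy":0,"dz":-0.064,"roll":0},{"fingers":1,"dx":0,"dy":0,"dz":-0.078,"roll":0},{"fingers":1,"dx":0,"dy":0,"dz":-0.087,"roll":0},{"fingers":1,"dx":0,"dy":0,"dz":-0.09,"roll":0}]}}

```text
time: 11.9
tool_pos: [0.5102, 0.255, 0.1561]
tcp_rot: [-3.136, 0.175, -0.001]
wrist_force: [-0.6, 0.2, -3.5]
width: 0.185
grip_force: 117.3
```

```bash
python3 -c "
from h import *
go(.5331,-.1974,.155,-3.2)"
```

```text
t 11.9 dx,dy,dz mm [ 73.1 447.    0.9] roll -3.19 F [-0.6  0.2 -3.5] w 0.185 tcp [510.2 255.  156.1] tilt [ 0.0009 -0.0006] yaw -6.39
```

{"api": "step_arm", "payload": {"commands": [{"fingers":1,"dx":0,"dy":0.002,"dz":0,"roll":0},{"fingers":1,"dx":0.001,"dy":0.007,"dz":0,"roll":0},{"fingers":1,"dx":0.0025,"dy":0.015,"dz":0,"roll":0},{"fingers":1,"dx":0.0045,"dy":0.027,"dz":0,"roll":0},{"fingers":1,"dx":0.007,"dy":0.043,"dz":0,"roll":0},{"fingers":1,"dx":0.0105,"dy":0.063,"dz":0,"roll":0},{"fingers":1,"dx":0.014,"dy":0.085,"dz":0,"roll":0},{"fingers":1,"dx":0.0175,"dy":0.107,"dz":0,"roll":0}]}}

```text
time: 12.9
tool_pos: [0.5154, 0.1446, 0.1554]
tcp_rot: [3.136, -0.176, 0.0]
wrist_force: [0.1, -0.1, -3.2]
width: 0.186
grip_force: 117.4
```

{"api": "step_arm", "payload": {"commands": [{"fingers":1,"dx":0.0035,"dy":0.022,"dz":0,"roll":-0.2},{"fingers":1,"dx":0.007,"dy":0.044,"dz":0,"roll":-0.6},{"fingers":1,"dx":0.0105,"dy":0.066,"dz":0,"roll":-1.1},{"fingers":1,"dx":0.014,"dy":0.088,"dz":0,"roll":-1.6},{"fingers":1,"dx":0.0175,"dy":0.11,"dz":0,"roll":-2.1},{"fingers":1,"dx":0.021,"dy":0.132,"dz":0,"roll":-2.6},{"fingers":1,"dx":0.0245,"dy":0.154,"dz":0,"roll":-3},{"fingers":1,"dx":0.028,"dy":0.176,"dz":0,"roll":-3.2}]}}

```text
time: 13.9
tool_pos: [0.5231, -0.0335, 0.1554]
tcp_rot: [3.14, -0.088, 0.0]
wrist_force: [-1.0, 0.2, -2.8]
width: 0.189
grip_force: 117.4
```

```bash
python3 -c "
from h import *
go(.5331,-.1974,.155,-3.2)"
```

```text
t 13.9 dx,dy,dz mm [ 19.1 163.1   0.5] roll -0.02 F [-1.   0.2 -2.8] w 0.189 tcp [523.1 -33.5 155.4] tilt [0.0001 0.0005] yaw -3.22
```

{"api": "step_arm", "payload": {"commands": [{"fingers":1,"dx":0.0025,"dy":0.022,"dz":0,"roll":0},{"fingers":1,"dx":0.005,"dy":0.043,"dz":0,"roll":0},{"fingers":1,"dx":0.0075,"dy":0.063,"dz":0,"roll":0},{"fingers":1,"dx":0.0095,"dy":0.082,"dz":0,"roll":0},{"fingers":1,"dx":0.0115,"dy":0.1,"dz":0,"roll":0},{"fingers":1,"dx":0.0135,"dy":0.116,"dz":0,"roll":0},{"fingers":1,"dx":0.015,"dy":0.13,"dz":0,"roll":0},{"fingers":1,"dx":0.0165,"dy":0.142,"dz":0,"roll":0}]}}

```text
time: 14.9
tool_pos: [0.5323, -0.175, 0.1552]
tcp_rot: [-3.14, 0.087, 0.0]
wrist_force: [0.3, -0.4, -3.3]
width: 0.189
grip_force: 117.3
```

{"api": "step_arm", "payload": {"commands": [{"fingers":1,"dx":0.001,"dy":0.009,"dz":0,"roll":0},{"fingers":1,"dx":0.002,"dy":0.015,"dz":0,"roll":0},{"fingers":1,"dx":0.0025,"dy":0.018,"dz":0,"roll":0},{"fingers":1,"dx":0.0025,"dy":0.019,"dz":0,"roll":0},{"fingers":1,"dx":0.0025,"dy":0.019,"dz":0,"roll":0}]}}

```text
time: 15.52
tool_pos: [0.5336, -0.1931, 0.1553]
tcp_rot: [-3.14, 0.087, 0.0]
wrist_force: [0.6, 0.3, -4.2]
width: 0.19
grip_force: 117.3
```

```bash
sed -i 's/^go(.*/go(.5331,-.1974,.155,-3.2)/' tl.py; python3 tl.py a9 560 730 -300 -110 100 180
python3 - <<'E'
from m import *
im=cv2.imread('pics/a9side.png');cv2.imwrite('pics/a9c.png',cv2.resize(im[100:280,180:400],None,fx=3.5,fy=3.3,interpolation=2))
E
```

```text
side 755 slope,z [-5.200000e-03  6.000000e-03  1.308024e+02]
 rect [ 637.9 -202.4  120.7   98.7   86.9]
top 660 slope,z [-1.110000e-02 -1.470000e-02  1.288763e+02]
 rect [ 638.3 -170.5   65.3   99.5   84. ]
t 15.62 dx,dy,dz mm [-0.3  4.4  0.3] roll 0.02 F [ 0.7  0.3 -2.9] w 0.188 tcp [ 533.6 -193.   155.3] tilt [-0.     -0.0001] yaw -3.18
```

View pics/a9c.png

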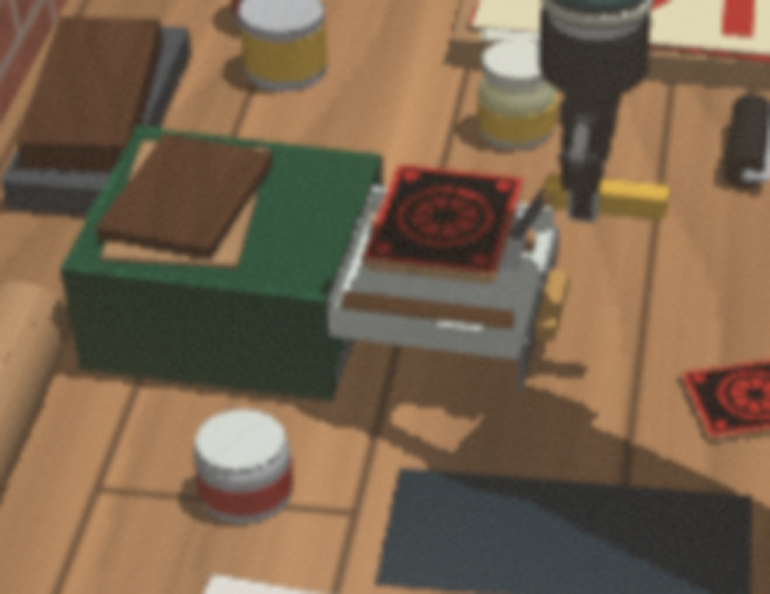

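The block rides level above the tray, crop (445,220). Lower it slowly onto the runners.

{"api": "step_arm", "payload": {"commands": [{"fingers":1,"dx":0,"dy":0.001,"dz":0.003,"roll":0},{"fingers":1,"dx":0,"dy":0.002,"dz":0.01,"roll":0},{"fingers":1,"dx":0,"dy":0.0025,"dz":0.018,"roll":0},{"fingers":1,"dx":0,"dy":0.0025,"dz":0.026,"roll":0},{"fingers":1,"dx":0,"dy":0.0025,"dz":0.033,"roll":0},{"fingers":1,"dx":0,"dy":0.0025,"dz":0.037,"roll":0},{"fingers":1,"dx":0,"dy":0.0025,"dz":0.04,"roll":0},{"fingers":1,"dx":0,"dy":0.0025,"dz":0.042,"roll":0}]}}

```text
time: 16.62
tool_pos: [0.5336, -0.1958, 0.1133]
tcp_rot: [3.14, -0.087, 0.0]
wrist_force: [-0.3, -0.0, -3.2]
width: 0.191
grip_force: 117.4
```

{"api": "step_arm", "payload": {"commands": [{"fingers":1,"dx":0,"dy":0,"dz":0.001,"roll":0},{"fingers":1,"dx":0,"dy":0,"dz":0.002,"roll":0},{"fingers":1,"dx":0,"dy":0,"dz":0.003,"roll":0},{"fingers":1,"dx":0,"dy":0,"dz":0.004,"roll":0},{"fingers":1,"dx":0,"dy":0,"dz":0.005,"roll":0},{"fingers":1,"dx":0,"dy":0,"dz":0.007,"roll":0},{"fingers":1,"dx":0,"dy":0,"dz":0.008,"roll":0},{"fingers":1,"dx":0,"dy":0,"dz":0.008,"roll":0}]}}

```text
time: 17.62
tool_pos: [0.5334, -0.1958, 0.1051]
tcp_rot: [-3.14, 0.087, 0.0]
wrist_force: [-0.5, -1.3, -1.1]
width: 0.188
grip_force: 117.4
```

```bash
python3 tl.py b1 560 730 -300 -110 60 180
```

```text
side 738 slope,z [-1.0000e-03  6.2000e-03  8.7129e+01]
 rect [ 638.8 -204.8  121.8  100.7   86.2]
top 607 slope,z [-2.70000e-03 -1.65000e-02  8.52956e+01]
 rect [ 638.1 -174.5   68.4  100.7   84.1]
t 17.73 dx,dy,dz mm [ -0.3   1.6 -49.7] roll 0.01 F [-0.  -0.3 -2.2] w 0.189 tcp [ 533.5 -195.8  105.3] tilt [ 0. -0.] yaw -3.19
```

The block now rests on the runners (top at ≈86 mm, weight off the wrist). Withdraw.

{"api": "step_arm", "payload": {"commands": [{"fingers":1,"dx":-0.003,"dy":0,"dz":0,"roll":0},{"fingers":1,"dx":-0.009,"dy":0,"dz":0,"roll":0},{"fingers":1,"dx":-0.017,"dy":0,"dz":0,"roll":0},{"fingers":1,"dx":-0.025,"dy":0,"dz":0,"roll":0}]}}

```text
time: 18.23
tool_pos: [0.5078, -0.1943, 0.1053]
tcp_rot: [-3.14, 0.087, 0.0]
wrist_force: [-0.0, 0.0, -1.9]
width: 0.183
grip_force: 117.4
```

```bash
python3 tl.py b2 560 730 -300 -110 60 180
```

```text
side 760 slope,z [-3.20000e-03  6.00000e-03  8.70173e+01]
 rect [ 637.2 -204.8  123.1   99.    87.9]
top 883 slope,z [-1.02000e-02 -1.37000e-02  8.51103e+01]
 rect [ 639.5 -203.4  121.8  100.6   88.6]
t 18.32 dx,dy,dz mm [ 25.9   1.7 -49.9] roll -0.01 F [ 0.2  0.7 -1.5] w 0.184 tcp [ 507.2 -194.2  105.1] tilt [-0.001  -0.0003] yaw -3.21
```

{"api": "step_arm", "payload": {"commands": [{"fingers":1,"dx":-0.008,"dy":0,"dz":0,"roll":0},{"fingers":1,"dx":-0.02,"dy":0,"dz":0,"roll":0},{"fingers":1,"dx":-0.036,"dy":0,"dz":0,"roll":0},{"fingers":1,"dx":-0.054,"dy":0,"dz":0,"roll":0},{"fingers":1,"dx":-0.072,"dy":0,"dz":0,"roll":0},{"fingers":1,"dx":-0.088,"dy":0,"dz":0,"roll":0},{"fingers":1,"dx":-0.097,"dy":0,"dz":0,"roll":0},{"fingers":1,"dx":-0.1,"dy":0,"dz":0,"roll":0}]}}

```text
time: 19.32
tool_pos: [0.4082, -0.1889, 0.1054]
tcp_rot: [3.14, -0.088, 0.001]
wrist_force: [-0.8, 0.7, -2.3]
width: 0.187
grip_force: 117.5
```

```bash
python3 tl.py b3 560 730 -300 -110 60 180;  python3 -c "
from h import *
go(.4755,.0106,.07,1)"
```

```text
side 849 slope,z [-7.70000e-03  2.80000e-03  8.70194e+01]
 rect [ 638.3 -203.9  123.3  100.    86.6]
top 1442 slope,z [-3.50000e-03 -7.80000e-03  8.52083e+01]
 rect [ 637.9 -202.2  123.3  100.7   86.9]
t 19.43 dx,dy,dz mm [124.6   1.5 -49.4] roll -0.0 F [-0.5  0.8 -1.8] w 0.186 tcp [ 408.8 -189.   105.5] tilt [0.0006 0.0002] yaw -3.2
t 19.43 dx,dy,dz mm [  55.4 -203.    35.5] roll -4.2 F [-0.5  0.8 -1.8] w 0.186 tcp [ 408.8 -189.   105.5] tilt [0.0006 0.0002] yaw -3.2
```

The block lies flat on the runners, centred, and the peel is out. Take the peel to the mat.

{"api": "step_arm", "payload": {"commands": [{"fingers":1,"dx":0,"dy":-0.01,"dz":0,"roll":0},{"fingers":1,"dx":0.005,"dy":-0.035,"dz":0,"roll":-1},{"fingers":1,"dx":0.015,"dy":-0.07,"dz":0,"roll":-2},{"fingers":1,"dx":0.027,"dy":-0.11,"dz":0,"roll":-3},{"fingers":1,"dx":0.04,"dy":-0.15,"dz":0.01,"roll":-4},{"fingers":1,"dx":0.05,"dy":-0.185,"dz":0.025,"roll":-4.2},{"fingers":1,"dx":0.055,"dy":-0.203,"dz":0.035,"roll":-4.2},{"fingers":1,"dx":0.055,"dy":-0.203,"dz":0.035,"roll":-4.2}]}}

```text
time: 20.42
tool_pos: [0.4745, 0.0126, 0.0693]
tcp_rot: [-3.141, -0.032, 0.003]
wrist_force: [0.1, -0.8, -1.7]
width: 0.186
grip_force: 117.7
```

```bash
python3 -c "
from h import *
go(.4755,.0106,.040,1)"
```

```text
t 20.43 dx,dy,dz mm [ 1.   2.  29.3] roll 0.18 F [ 0.1 -0.8 -1.7] w 0.186 tcp [474.5  12.6  69.3] tilt [-0.0021 -0.0004] yaw 1.18
```

Contact is expected at TCP z≈39.7, so I descend to about 40 and then feel for the mat.

{"api": "step_arm", "payload": {"commands": [{"fingers":1,"dx":0,"dy":0.001,"dz":0.008,"roll":0},{"fingers":1,"dx":0,"dy":0.001,"dz":0.018,"roll":0},{"fingers":1,"dx":0,"dy":0.001,"dz":0.025,"roll":0},{"fingers":1,"dx":0,"dy":0.001,"dz":0.029,"roll":0},{"fingers":1,"dx":0,"dy":0.001,"dz":0.03,"roll":0},{"fingers":1,"dx":0,"dy":0.001,"dz":0.03,"roll":0}]}}

```text
time: 21.18
tool_pos: [0.4752, 0.0097, 0.0405]
tcp_rot: [3.141, 0.027, 0.001]
wrist_force: [0.1, 0.4, -1.4]
width: 0.182
grip_force: 117.8
```

{"api": "step_arm", "payload": {"commands": [{"fingers":1,"dx":0,"dy":0,"dz":0.0005,"roll":0},{"fingers":1,"dx":0,"dy":0,"dz":0.0005,"roll":0}]}}

```text
time: 21.42
tool_pos: [0.4752, 0.0098, 0.0401]
tcp_rot: [3.141, 0.028, 0.001]
wrist_force: [-1.0, -0.5, -0.7]
width: 0.184
grip_force: 117.9
```

{"api": "step_arm", "payload": {"commands": [{"fingers":1,"dx":0,"dy":0,"dz":0.0007,"roll":0},{"fingers":1,"dx":0,"dy":0,"dz":0.0007,"roll":0}]}}

```text
time: 21.68
tool_pos: [0.4753, 0.0098, 0.0399]
tcp_rot: [3.141, 0.028, 0.001]
wrist_force: [-3.4, -0.4, 4.6]
width: 0.187
grip_force: 118.8
```

{"api": "step_arm", "payload": {"commands": [{"fingers":0.3,"dx":0,"dy":0,"dz":0,"roll":0},{"fingers":-0.2,"dx":0,"dy":0,"dz":0,"roll":0},{"fingers":-1,"dx":0,"dy":0,"dz":0,"roll":0},{"fingers":-1,"dx":0,"dy":0,"dz":0,"roll":0},{"fingers":-1,"dx":0,"dy":0,"dz":0,"roll":0},{"fingers":-1,"dx":0,"dy":0,"dz":0,"roll":0}]}}

```text
time: 22.42
tool_pos: [0.4749, 0.0098, 0.039]
tcp_rot: [-3.141, -0.028, 0.0]
wrist_force: [0.3, 0.0, 0.2]
width: 1.001
grip_force: 0.0
```

{"api": "step_arm", "payload": {"commands": [{"fingers":-1,"dx":0,"dy":0,"dz":-0.02,"roll":0},{"fingers":-1,"dx":0,"dy":0,"dz":-0.05,"roll":0},{"fingers":-1,"dx":0,"dy":0,"dz":-0.08,"roll":0},{"fingers":-1,"dx":0,"dy":0,"dz":-0.11,"roll":0},{"fingers":1,"dx":0,"dy":0,"dz":-0.11,"roll":0}]}}

```text
time: 23.05
tool_pos: [0.4773, 0.0097, 0.152]
tcp_rot: [3.141, 0.028, 0.01]
wrist_force: [0.1, -0.8, -0.6]
width: 0.82
grip_force: 0.0
```

```bash
python3 - <<'E'
from m import *
go(.50,-.1965,.05,-3.2)
im,d=grab('side','s9');P=pts('side',d)*1000
h,s,v=cv2.split(cv2.cvtColor(im,cv2.COLOR_BGR2HSV))
m=((s>120)&(h>15)&(h<35))
print('pull side',rect('side',m,.057,(330,175,350,205)))
im=cv2.imread('pics/a9top.png')
cv2.imwrite('pics/s9c.png',cv2.resize(cv2.imread('pics/s9.png')[130:290,190:410],None,fx=3.6,fy=3.6,interpolation=2))
E
```

```text
t 23.05 dx,dy,dz mm [ 18.4 206.6 102.2] roll 4.21 F [ 0.1 -0.8 -0.6] w 0.82 tcp [477.3   9.7 152. ] tilt [0.0063 0.0003] yaw 1.01
pull side [ 564.5 -195.1   86.    15.8   86.8]
```

View pics/s9c.png

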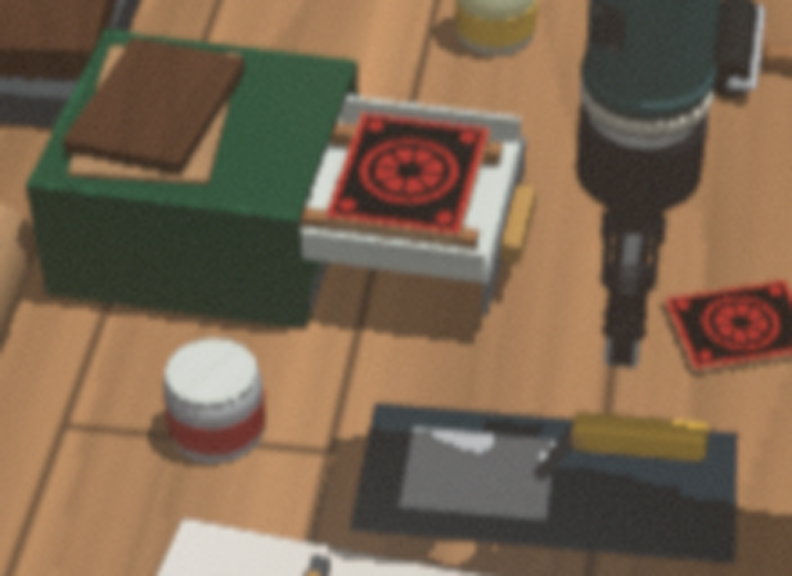

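The peel lies flat on the mat with its blade at crop (475,470). The block spans the runners at crop (410,170). Next is the pull, with the fingers shut.

{"api": "step_arm", "payload": {"commands": [{"fingers":1,"dx":0.003,"dy":0.02,"dz":0,"roll":0},{"fingers":1,"dx":0.008,"dy":0.065,"dz":0,"roll":2},{"fingers":1,"dx":0.013,"dy":0.11,"dz":0,"roll":4.2},{"fingers":1,"dx":0.018,"dy":0.155,"dz":0,"roll":4.2},{"fingers":1,"dx":0.022,"dy":0.19,"dz":0.01,"roll":4.2},{"fingers":1,"dx":0.023,"dy":0.207,"dz":0.03,"roll":4.2},{"fingers":1,"dx":0.023,"dy":0.207,"dz":0.06,"roll":4.2},{"fingers":1,"dx":0.023,"dy":0.207,"dz":0.085,"roll":4.2}]}}

```text
time: 24.1
tool_pos: [0.4997, -0.1965, 0.061]
tcp_rot: [-3.139, 0.089, 0.006]
wrist_force: [0.8, 0.1, 0.1]
width: 0.0
grip_force: 0.0
```

```bash
python3 -c "
from h import *
go(.525,-.198,.046,-3.2)"
```

```text
t 24.1 dx,dy,dz mm [25.4  0.1 14.9] roll -0.04 F [0.8 0.1 0.1] w 0.0 tcp [ 499.7 -196.5   61. ] tilt [-0.0036 -0.0014] yaw -3.24
```

{"api": "step_arm", "payload": {"commands": [{"fingers":1,"dx":0,"dy":0,"dz":0.008,"roll":0},{"fingers":1,"dx":0,"dy":0,"dz":0.016,"roll":0},{"fingers":1,"dx":0.01,"dy":0,"dz":0.016,"roll":0},{"fingers":1,"dx":0.022,"dy":0,"dz":0.016,"roll":0},{"fingers":1,"dx":0.028,"dy":0,"dz":0.016,"roll":0},{"fingers":1,"dx":0.034,"dy":0,"dz":0.016,"roll":0},{"fingers":1,"dx":0.04,"dy":0,"dz":0.016,"roll":0},{"fingers":1,"dx":0.046,"dy":0,"dz":0.016,"roll":0}]}}

```text
time: 25.1
tool_pos: [0.5476, -0.1993, 0.0481]
tcp_rot: [-3.14, 0.087, 0.001]
wrist_force: [-0.9, -0.5, 0.7]
width: -0.001
grip_force: 0.8
```

{"api": "step_arm", "payload": {"commands": [{"fingers":1,"dx":0.006,"dy":0,"dz":0,"roll":0},{"fingers":1,"dx":0.013,"dy":0,"dz":0,"roll":0},{"fingers":1,"dx":0.021,"dy":0,"dz":0,"roll":0},{"fingers":1,"dx":0.029,"dy":0,"dz":0,"roll":0}]}}

```text
time: 25.6
tool_pos: [0.5768, -0.2009, 0.0479]
tcp_rot: [-3.14, 0.088, 0.001]
wrist_force: [-3.6, 0.4, 1.5]
width: 0.005
grip_force: 1.3
```

```bash
python3 tl.py c1 560 830 -300 -110 60 180
```

```text
side 631 slope,z [8.40000e-03 5.60000e-03 8.72015e+01]
 rect [ 671.3 -206.2  122.8   85.6   86.3]
top 377 slope,z [ 1.4900e-02 -1.2700e-02  8.5182e+01]
 rect [ 721.1 -174.1   52.1  183.3   82.1]
t 25.7 dx,dy,dz mm [ -44.9   -1.2 -106.9] roll 0.02 F [-0.7 -0.4 -0.4] w 0.001 tcp [ 578.  -201.2   48.2] tilt [0.002  0.0004] yaw -3.18
```

{"api": "step_arm", "payload": {"commands": [{"fingers":1,"dx":0.005,"dy":0,"dz":0,"roll":0},{"fingers":1,"dx":0.012,"dy":0,"dz":0,"roll":0},{"fingers":1,"dx":0.02,"dy":0,"dz":0,"roll":0},{"fingers":1,"dx":0.028,"dy":0,"dz":0,"roll":0},{"fingers":1,"dx":0.036,"dy":0,"dz":0,"roll":0},{"fingers":1,"dx":0.044,"dy":0,"dz":0,"roll":0},{"fingers":1,"dx":0.052,"dy":0,"dz":0,"roll":0},{"fingers":1,"dx":0.06,"dy":0,"dz":0,"roll":0}]}}

```text
time: 26.7
tool_pos: [0.6369, -0.2043, 0.048]
tcp_rot: [-3.14, 0.087, 0.0]
wrist_force: [-3.6, -0.5, 0.6]
width: -0.001
grip_force: 1.3
```

{"api": "step_arm", "payload": {"commands": [{"fingers":1,"dx":0.006,"dy":0,"dz":0,"roll":0},{"fingers":1,"dx":0.012,"dy":0,"dz":0,"roll":0},{"fingers":1,"dx":0.018,"dy":0,"dz":0,"roll":0},{"fingers":1,"dx":0.023,"dy":0,"dz":0,"roll":0},{"fingers":1,"dx":0.027,"dy":0,"dz":0,"roll":0}]}}

```text
time: 27.32
tool_pos: [0.6636, -0.2058, 0.048]
tcp_rot: [-3.14, 0.087, 0.0]
wrist_force: [-2.0, 0.0, 0.1]
width: -0.001
grip_force: 1.1
```

{"api": "step_arm", "payload": {"commands": [{"fingers":1,"dx":0.003,"dy":0,"dz":0,"roll":0},{"fingers":1,"dx":0.006,"dy":0,"dz":0,"roll":0},{"fingers":1,"dx":0.008,"dy":0,"dz":0,"roll":0}]}}

```text
time: 27.7
tool_pos: [0.6714, -0.2062, 0.048]
tcp_rot: [-3.14, 0.087, 0.0]
wrist_force: [-2.2, 0.7, 0.5]
width: -0.008
grip_force: 1.1
```

{"api": "step_arm", "payload": {"commands": [{"fingers":1,"dx":0.002,"dy":0,"dz":0,"roll":0},{"fingers":1,"dx":0.004,"dy":0,"dz":0,"roll":0},{"fingers":1,"dx":0.005,"dy":0,"dz":0,"roll":0}]}}

```text
time: 28.08
tool_pos: [0.6764, -0.2065, 0.048]
tcp_rot: [-3.14, 0.087, 0.0]
wrist_force: [-2.0, 1.3, -0.6]
width: -0.004
grip_force: 1.0
```

{"api": "step_arm", "payload": {"commands": [{"fingers":1,"dx":0.002,"dy":0,"dz":0,"roll":0},{"fingers":1,"dx":0.004,"dy":0,"dz":0,"roll":0}]}}

```text
time: 28.32
tool_pos: [0.6774, -0.2065, 0.048]
tcp_rot: [-3.14, 0.087, 0.011]
wrist_force: [-13.4, 1.2, 9.1]
width: 0.003
grip_force: 6.8
```

{"api": "step_arm", "payload": {"commands": [{"fingers":1,"dx":0.002,"dy":0,"dz":0,"roll":0},{"fingers":1,"dx":0.003,"dy":0,"dz":0,"roll":0}]}}

```text
time: 28.58
tool_pos: [0.6774, -0.2065, 0.0479]
tcp_rot: [-3.139, 0.087, 0.02]
wrist_force: [-21.3, 1.8, 13.1]
width: -0.004
grip_force: 10.1
```

{"api": "step_arm", "payload": {"commands": [{"fingers":1,"dx":0.002,"dy":0,"dz":0,"roll":0},{"fingers":1,"dx":0.003,"dy":0,"dz":0,"roll":0}]}}

```text
time: 28.82
tool_pos: [0.6775, -0.2065, 0.0479]
tcp_rot: [-3.138, 0.086, 0.03]
wrist_force: [-27.2, 1.4, 19.0]
width: 0.0
grip_force: 14.2
```

The tray hit its stop at TCP x=0.677, so it is home. Back off and check.

{"api": "step_arm", "payload": {"commands": [{"fingers":1,"dx":-0.01,"dy":0,"dz":0,"roll":0},{"fingers":1,"dx":-0.03,"dy":0,"dz":0,"roll":0},{"fingers":1,"dx":-0.06,"dy":0,"dz":0,"roll":0},{"fingers":1,"dx":-0.1,"dy":0,"dz":-0.02,"roll":0},{"fingers":1,"dx":-0.14,"dy":0,"dz":-0.06,"roll":0},{"fingers":1,"dx":-0.16,"dy":0,"dz":-0.1,"roll":0},{"fingers":1,"dx":-0.17,"dy":0,"dz":-0.14,"roll":0},{"fingers":1,"dx":-0.17,"dy":0,"dz":-0.16,"roll":0}]}}

```text
time: 29.82
tool_pos: [0.5182, -0.1985, 0.2117]
tcp_rot: [3.138, -0.088, 0.01]
wrist_force: [0.1, -1.0, -0.2]
width: 0.003
grip_force: 0.0
```

```bash
python3 - <<'E'
from m import *
im,d=grab('side','z')
cv2.imwrite('pics/zc.png',im[60:460,120:480])
E
```

```text
(no output)
```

View pics/zc.png

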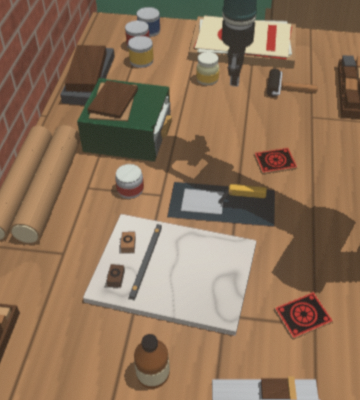

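The tray is shut at crop (165,120), the peel is on its mat at (220,205), and the bystanders look undisturbed.

```bash
python3 -c "
from h import *
print(finish_job())"
```

```text
the job is handed in; nothing more can be done
None
```

The job is handed in at about 30 s: the block went flat and level onto the tray's runners, the peel lies flat on its mat, and the tray is pushed home against its stop; I could not see the block once the tray was shut.

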